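# Pack the breakfast caddy from the board

## Robot

A 7-joint arm with a two-finger parallel gripper is mounted at the origin on a cart in front of the work surface, level with it; the furniture and walls round the work are solid. World frame = base frame: x ahead of the robot, y to its left, z up, the work surface at z = 0. Lengths are in m, angles in rad, forces in N, time in s.
With the tool pointing down it reaches from about 0.4 to 0.875 m from the base axis. Payload 19.3 kg.
Tool frame: the origin (TCP) lies midway between the tips of the shut fingers; the grasp point (between the pads) lies 19 mm behind it; z points along the fingers, y is the line along which they close (so a half turn about z gives the same grasp; the last joint's range is limited). The gripper opens to 85 mm and grips with 20 to 120 N. Pads are 22 mm wide; open, the fingers measure 114 mm over their backs; the gripper's body (76 mm by 85 mm) begins 54 mm behind the grasp point. The pads swing forward as they close: fully open they stand 13 mm farther back than shut.
Start: joints at [-1.258, 0.521, -0.036, 1.599, 0.021, 1.021, -0.113], TCP at [0.233, 0.58, 0.231] pointing down, gripper open.
Joint ranges: [-2.91, 2.91], [-0.3, 2.13], [-1.5, 1.42], [0.17, 2.43], [-1.26, 4.41], [0.16, 1.93], [-2.52, 2.52]. Speed limits (rad/s): [1.89, 1.89, 2.39, 2.39, 3.01, 3.01, 3.01].

## Interface

Orientations are given as [roll, pitch, yaw] about the fixed x, y, z axes, in that order (R = Rz(yaw) Ry(pitch) Rx(roll)).
In Python, from workcell import bot gives the robot as it stands.
- The arm moves only by the tool move_arm, never from a script. Its argument "series" is a list of rows, each a list of 3 entries, a list of its own where there are three numbers: the shift along the tool's x, y, z in cm, then the turn, a rotation vector about the tool's x, y, z in rad, then the opening in per cent of the stroke, from 0 (shut) to 100 (fully open). A call has 1 to 20 rows; each row is the pose to reach, as a shift and turn from the pose commanded when the call began, along the tool's axes at that moment; what a row does not reach only later rows make up. A row lasts 1/12 s, in which the tool goes at most 41.7 mm and 7.16 degrees, less where a joint would pass 70% of its speed; a pose out of reach is approached as far as the arm can. A call with a gripper value outside its range is refused whole. The fingers move at their own pace and stop on an object; "squeeze" is the grip in N (left out, the last holds). Time passes only in rows, so rows that repeat a pose let the fingers close. It gives the time, the measured TCP pose, the force, the opening and the grip force at its end, in the units of the state.
- bot.observe(): the state, without advancing time (a new reading comes with each control period).
- bot.grab_frame(name): name is "scene" or "top"; returns (picture, depth): 480x640x3 uint8, red, green, blue; 480x640 float32, m along the optical axis (not along the pixel's ray), 0 where there is no reading.
- bot.camera_params(name): a dict with "fovy" (degrees; the focal length in pixels is half the picture's height over the tangent of half this angle, whatever the lens; pixels are square), "cx", "cy" (the principal point, pixels), "dist_coeffs" ([k1, k2, p1, p2, k3] as OpenCV has them; the pictures are not rectified), "R" (3x3) and "t" (3): a world point X has camera coordinates R X + t. Camera axes: x right, y down, z forward; pixel columns grow to the right and rows downward; lengths in m; the calibration is good to about 2 mm. A picture is of the moment at which its call begins. camera_params takes no time and is no camera call.
- bot.job_done(): hands the job in; it is judged then, once.
Trained networks look in the newest picture that a camera, given by its name, has taken for a name from the list of things; names that differ only in an ending like _2 or _b are one class to them, and where a whole thing is asked for, a point or a joint stands for the part that bears it (a point fixed in the world has none). Each returns a list of dicts, best first, with "conf" (0 to 1); they miss things now and then, are a little off and sometimes report something else, mostly with a low value. They report only what shows in the picture. A call takes as long as a camera call. They do not tell look-alikes from the thing itself.
- bot.find_in(camera, thing): "bbox" ([left, top, right, bottom] in pixels, round what is visible of it).
- bot.trace(camera, thing): "mask" (480x640 bool, what is visible of it) and "bbox" ([left, top, right, bottom] in pixels, round what is visible of it).
The state is a dict: "clock": time; "qpos": joint angles; "qd": joint speeds; "joint_efforts": joint torques, N m; "position": TCP position; "tool_rot": TCP orientation; "force": force on the tool from outside, world axes, zero at the start; "moment": the same for the moment, N m; "grip_width": finger opening in m; "finger_force": force on a finger pad.
Only numpy, scipy, OpenCV 4.12 (cv2) and the standard library are available. Lean on these libraries where they do the work, as an engineer would, in place of code of your own. Each camera call takes 0.05 s, during which the arm holds its last target. There are 200 camera calls.

## Task

Pack the breakfast caddy with the four things that stand on the chopping board: one egg cup in each of the two compartments nearest the caddy's steel loop, and one spice jar in each of the two compartments at the other end. Set each down, not dropped, so that it stands upright on the floor of its own compartment, and let go. The egg cup, spice jar and bigger jam jar that stand on the worktop itself do not belong: leave them where they are.

Things in the scene. Friction and masses are not known exactly. Their poses are not given: they have to be found in the camera images.
- caddy: low open wooden caddy, fixed, 288 (x) by 94 (y), 30 high, any yaw. Origin: centre of underside, z up. A flat steel loop sticks 27 out of its -x end. Floor top at z = 6; outer walls 7 thick; dividers 6 thick, 28 high. Four compartments in a row at y = 0, each 80 wide in y; centres: egg cups x = -104 and x = -32 (66 long each), jars x = +38 and x = +106 (62 long each).
- chopping_board: light wooden chopping board, fixed, 200 (its x axis) by 300 (its y axis), 22 thick. Origin at the centre of its underside, z up. The four things to be packed stand on it, one near each corner about 55 from its middle in x and 85 in y, each off by up to 10. Keep wrist and arm clear of the wall shelf, whose front edge hangs at world x = 0.70, underside 560 above the worktop.
- egg_cup_a: pale turned egg cup, 56 tall, 50 g: bowl (upper 20) 48 across the rim, grip it from outside about 46 above the underside; waisted stem, foot 41 across. Origin at the centre of the underside, z up. Stands on the chopping board at the start, at any of the four places there: to be packed.
- egg_cup_b: pale turned egg cup, 56 tall, 50 g: bowl (upper 20) 48 across the rim, grip it from outside about 46 above the underside; waisted stem, foot 41 across. Origin at the centre of the underside, z up. Stands on the chopping board at the start, at any of the four places there: to be packed.
- spice_jar_a: clear spice jar with a dark fixed cap, an upright cylinder 41 in diameter, 105 tall, 80 to 150 g. Origin at the centre of the underside, z up. Stands on the chopping board at the start, at any of the four places there: to be packed.
- spice_jar_b: clear spice jar with a dark fixed cap, an upright cylinder 41 in diameter, 105 tall, 80 to 150 g. Origin at the centre of the underside, z up. Stands on the chopping board at the start, at any of the four places there: to be packed.
- egg_cup_other: pale turned egg cup, 56 tall, 50 g: bowl (upper 20) 48 across the rim, grip it from outside about 46 above the underside; waisted stem, foot 41 across. Origin at the centre of the underside, z up. Stands on the worktop, away from the board: must stay where it is.
- spice_jar_other: clear spice jar with a dark fixed cap, an upright cylinder 41 in diameter, 105 tall, 80 to 150 g. Origin at the centre of the underside, z up. Stands on the worktop, away from the board: must stay where it is.
- jam_jar: glass jam jar with a yellow lid, 71 in diameter, 110 tall. Origin at the centre of the underside, z up. Stands on the worktop, away from the board: must stay where it is.
Not all that is in view belongs to the job. What is shaped like the egg_cup_a but red is not meant.

How it is judged:
At the end, for the whole second after the job is handed in: One egg cup in each of the two compartments by the loop, one jar in each of the other two: centres within 14 mm along and 20 mm across the caddy, undersides within 6 mm of its floor, upright within 0.12 rad, at rest, released; the three others upright, moved under 20 mm ((((x of egg_cup_a in the frame of caddy between -0.118 and -0.09 m and y of egg_cup_a in the frame of caddy between -0.02 and 0.02 m and z of egg_cup_a in the frame of caddy between 0 and 0.012 m) and (x of egg_cup_b in the frame of caddy between -0.046 and -0.018 m and y of egg_cup_b in the frame of caddy between -0.02 and 0.02 m and z of egg_cup_b in the frame of caddy between 0 and 0.012 m)) or ((x of egg_cup_a in the frame of caddy between -0.046 and -0.018 m and y of egg_cup_a in the frame of caddy between -0.02 and 0.02 m and z of egg_cup_a in the frame of caddy between 0 and 0.012 m) and (x of egg_cup_b in the frame of caddy between -0.118 and -0.09 m and y of egg_cup_b in the frame of caddy between -0.02 and 0.02 m and z of egg_cup_b in the frame of caddy between 0 and 0.012 m))) and (((x of spice_jar_a in the frame of caddy between 0.024 and 0.052 m and y of spice_jar_a in the frame of caddy between -0.02 and 0.02 m and z of spice_jar_a in the frame of caddy between 0 and 0.012 m) and (x of spice_jar_b in the frame of caddy between 0.092 and 0.12 m and y of spice_jar_b in the frame of caddy between -0.02 and 0.02 m and z of spice_jar_b in the frame of caddy between 0 and 0.012 m)) or ((x of spice_jar_a in the frame of caddy between 0.092 and 0.12 m and y of spice_jar_a in the frame of caddy between -0.02 and 0.02 m and z of spice_jar_a in the frame of caddy between 0 and 0.012 m) and (x of spice_jar_b in the frame of caddy between 0.024 and 0.052 m and y of spice_jar_b in the frame of caddy between -0.02 and 0.02 m and z of spice_jar_b in the frame of caddy between 0 and 0.012 m))) and angle between each of egg_cup_a, egg_cup_b, spice_jar_a, spice_jar_b, egg_cup_other, spice_jar_other, jam_jar's own z axis and vertical below 0.12 rad and linear speed of each of egg_cup_a, egg_cup_b, spice_jar_a, spice_jar_b below 0.02 m/s and angular speed of each of egg_cup_a, egg_cup_b, spice_jar_a, spice_jar_b below 0.2 rad/s and contact force between each of egg_cup_a, egg_cup_b, spice_jar_a, spice_jar_b and the fingers below 0.1 N and distance of each of egg_cup_other, spice_jar_other, jam_jar from where it was at the start of the episode below 0.02 m); the robot touches nothing.
It fails at once if the egg cup, spice jar or jam jar on the worktop is displaced by more than 20 mm or tipped (distance of any of egg_cup_other, spice_jar_other, jam_jar from where it was at the start of the episode above 0.02 m or angle between any of egg_cup_other, spice_jar_other, jam_jar's own z axis and vertical above 0.3 rad).
It fails at once if a thing to be packed is dropped: it moves faster than 0.6 m/s while the fingers do not hold it ((linear speed of egg_cup_a above 0.6 m/s and contact force between egg_cup_a and the fingers below 0.05 N) or (linear speed of egg_cup_b above 0.6 m/s and contact force between egg_cup_b and the fingers below 0.05 N) or (linear speed of spice_jar_a above 0.6 m/s and contact force between spice_jar_a and the fingers below 0.05 N) or (linear speed of spice_jar_b above 0.6 m/s and contact force between spice_jar_b and the fingers below 0.05 N)).
It also fails if it takes over 115 s, if anything falls off the work surface, if the arm or the gripper's body presses on something with over 40 N, if the wrist force passes 120 N, or if a joint passes its speed limit or range.

## Working session

There is one attempt and no reset: what is moved stays moved. The work goes in short steps, Python scripts to look and compute and a tool call to move; the robot and the scene stay as the last step left them, time stands still between calls to the robot, and variables do not carry over. Pictures are saved under pics/ and viewed, at most 14 in all, crops included, and the job is handed in when it is done.

Besides the shell and the picture viewer there is one more tool, called after "Emit:" as name(argument=value, ...) on one line, values as JSON. move_arm: Moves the arm, as the interface text tells. Its arguments: {"type":"object","properties":{"series":{"type":"array"},"squeeze":{"type":"number"}},"required":["series"]}

```bash
mkdir -p pics
cat > h.py <<'E'
import numpy as np, cv2
from workcell import bot
def K(n):
    p=bot.camera_params(n); f=240/np.tan(np.radians(p["fovy"])/2)
    return np.array([[f,0,p["cx"]],[0,f,p["cy"]],[0,0,1]]),np.array(p["dist_coeffs"],float),np.array(p["R"]),np.array(p["t"])
def world(n,uv,d):
    k,ds,R,t=K(n); q=cv2.undistortPoints(np.array(uv,float).reshape(-1,1,2),k,ds)[:,0]
    c=np.c_[q,np.ones(len(q))]*np.array(d).reshape(-1,1); return (c-t)@R
def cloud(n,mask,dep):
    m=mask&(dep>0); v,u=np.nonzero(m); return world(n,np.c_[u,v],dep[m])
def save(n,im): cv2.imwrite("pics/"+n,im[:,:,::-1])
E
python3 - <<'E'
from h import *
for n in("scene","top"):
    im,d=bot.grab_frame(n); save(n+"0.png",im)
    np.savez("/tmp/"+n+"0.npz",im=im,d=d)
    for th in("caddy","chopping_board","egg_cup_a","spice_jar_a","jam_jar"):
        for r in bot.trace(n,th):
            P=cloud(n,r["mask"],d); z=P[:,2].max() if len(P) else 0
            print(n,th,round(r["conf"],2),np.round(r["bbox"]),len(P),np.round(np.median(P,0),3) if len(P) else "",round(float(np.percentile(P[:,2],97)),3) if len(P) else "")
s=bot.observe();print({k:np.round(v,3) for k,v in s.items()})
E
```

```text
scene caddy 0.66 [372. 234. 452. 306.] 2722 [ 0.504 -0.237  0.015] 0.03
scene chopping_board 0.61 [244. 211. 328. 258.] 2325 [0.491 0.162 0.019] 0.022
scene egg_cup_a 0.85 [266. 221. 283. 248.] 329 [0.435 0.149 0.059] 0.077
scene egg_cup_a 0.79 [343. 272. 358. 303.] 417 [ 0.328 -0.156  0.04 ] 0.055
scene egg_cup_a 0.62 [244. 206. 251. 226.] 109 [0.474 0.294 0.063] 0.076
scene egg_cup_a 0.54 [330. 239. 347. 262.] 307 [ 0.498 -0.02   0.038] 0.054
scene spice_jar_a 0.98 [298. 196. 312. 235.] 468 [0.536 0.118 0.08 ] 0.126
scene spice_jar_a 0.64 [262. 181. 276. 213.] 367 [0.571 0.279 0.08 ] 0.126
scene jam_jar 0.62 [359. 201. 385. 245.] 964 [ 0.658 -0.035  0.064] 0.109
top caddy 0.69 [349. 192. 462. 266.] 3882 [ 0.525 -0.22   0.009] 0.033
top chopping_board 0.66 [193. 234. 310. 276.] 1506 [0.586 0.204 0.02 ] 0.028
top chopping_board 0.3 [459. 154. 476. 185.] 318 [ 0.651 -0.45   0.037] 0.058
top egg_cup_a 0.9 [328. 236. 349. 262.] 330 [ 0.506 -0.016  0.037] 0.057
top egg_cup_a 0.71 [397. 282. 420. 308.] 352 [ 0.336 -0.152  0.037] 0.058
top egg_cup_a 0.61 [345. 194. 462. 267.] 3845 [ 0.524 -0.22   0.009] 0.033
top spice_jar_a 0.87 [267. 226. 288. 249.] 379 [0.539 0.13  0.115] 0.13
top spice_jar_a 0.85 [201. 230. 223. 258.] 359 [0.574 0.291 0.12 ] 0.131
top jam_jar 0.71 [270. 225. 289. 253.] 384 [0.538 0.129 0.116] 0.13
top jam_jar 0.58 [301. 168. 334. 211.] 1041 [ 0.665 -0.014  0.087] 0.113
{'clock': np.float64(0.6), 'qpos': array([-1.258,  0.521, -0.036,  1.6  ,  0.021,  1.021, -0.113]), 'qd': array([-0.001,  0.001, -0.001,  0.002, -0.001, -0.002, -0.001]), 'joint_efforts': array([ 0.0000e+00, -9.2655e+01,  1.9780e+00, -3.7016e+01,  1.8000e-02,
        2.0000e-03,  0.0000e+00]), 'position': array([0.233, 0.58 , 0.231]), 'tool_rot': array([-3.142, -0.   ,  2.759]), 'force': array([ 0.576, -0.053, -0.493]), 'moment': array([-0.051, -0.012,  0.034]), 'finger_force': np.float64(0.0), 'grip_width': np.float64(0.085)}
```

View images.

View pics/scene0.png

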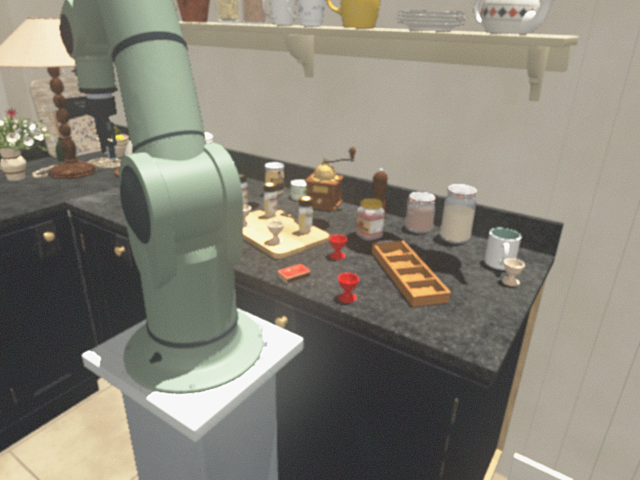

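View pics/top0.png

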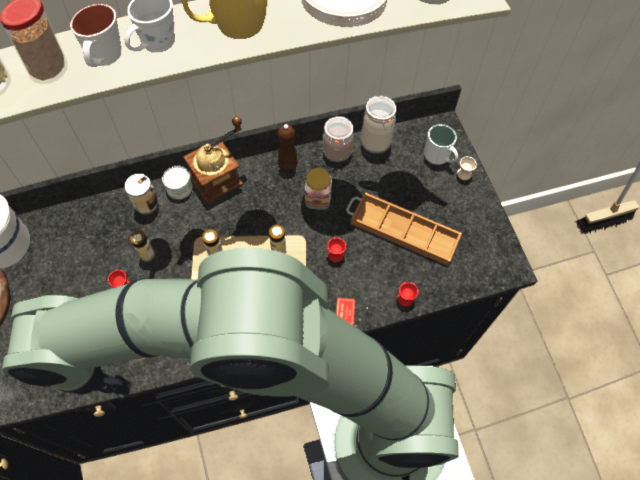

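The scene picture shows two jars on the board at (270,200) and (305,215). One pale cup stands at (275,233), and the arm half hides another at about (247,216). Three pale or clear things and the lidded jar stand off the board:
- The pale cup at (512,270).
- The spice jar, at top (143,245).
- The jam jar at (371,220).

The red cups are decoys. The caddy's loop is at its far-left end, top (353,207). I'll fit the caddy now, then move the arm out of the way to see the board.

```bash
cat >> h.py <<'E'
from scipy.spatial.transform import Rotation as Ro
def shift(target,yaw=None):
    s=bot.observe(); R=Ro.from_euler("xyz",s["tool_rot"])
    sh=R.inv().apply(np.array(target)-s["position"])*100
    out="shift cm %s"%np.round(sh,2)
    if yaw is not None:
        rv=(R.inv()*Ro.from_euler("xyz",[np.pi,0,yaw])).as_rotvec(); out+=" turn %s"%np.round(rv,3)
    print(out)
E
python3 - <<'E'
from h import *
for n in("top","scene"):
    z=np.load("/tmp/%s0.npz"%n); im,d=z["im"],z["d"]
    P=cloud(n,d>0,d); near=(P[:,0]>.3)&(P[:,0]<.75)&(P[:,1]<-.05)&(P[:,1]>-.4)&(P[:,2]>.022)&(P[:,2]<.036)
    # keep orange pixels
    c=im[d>0].astype(int); o=(c[:,0]-c[:,2]>50)&(c[:,1]-c[:,2]>20)
    Q=P[near&o]
    r=cv2.minAreaRect(Q[:,:2].astype(np.float32)*1000); print(n,len(Q),r, np.round(cv2.boxPoints(r)))
    loop=(P[:,0]>.5)&(P[:,0]<.72)&(P[:,1]<-.06)&(P[:,1]>-.14)&(P[:,2]>.006)&(P[:,2]<.05)&~o
    print(np.median(P[loop],0),loop.sum())
shift([.45,-.12,.40])
E
```

```text
top 932 ((521.9003295898438, -220.41204833984375), (287.2227783203125, 102.21343994140625), 47.62567901611328) [[ 387. -292.]
 [ 463. -361.]
 [ 656. -149.]
 [ 581.  -80.]]
[ 0.628093   -0.09922935  0.01856585] 151
scene 872 ((520.4957885742188, -221.2919464111328), (290.32470703125, 96.11137390136719), 47.465152740478516) [[ 387. -296.]
 [ 458. -361.]
 [ 654. -147.]
 [ 583.  -82.]]
[ 0.62971005 -0.10496592  0.02038215] 28
shift cm [-46.23 -56.82 -16.87]
```

Emit:
move_arm(series=[[[0, 0, -8], [0, 0, 0], 100], [[0, 0, -16], [0, 0, 0], 100], [[0, 0, -17], [0, 0, 0], 100], [[-46, -57, -17], [0, 0, 0], 100], [[-46, -57, -17], [0, 0, 0], 100], [[-46, -57, -17], [0, 0, 0], 100], [[-46, -57, -17], [0, 0, 0], 100], [[-46, -57, -17], [0, 0, 0], 100], [[-46, -57, -17], [0, 0, 0], 100], [[-46, -57, -17], [0, 0, 0], 100], [[-46, -57, -17], [0, 0, 0], 100], [[-46, -57, -17], [0, 0, 0], 100], [[-46, -57, -17], [0, 0, 0], 100], [[-46, -57, -17], [0, 0, 0], 100], [[-46, -57, -17], [0, 0, 0], 100], [[-46, -57, -17], [0, 0, 0], 100], [[-46, -57, -17], [0, 0, 0], 100], [[-46, -57, -17], [0, 0, 0], 100], [[-46, -57, -17], [0, 0, 0], 100], [[-46, -57, -17], [0, 0, 0], 100]])

```text
clock: 2.27
position: [0.4398, -0.0986, 0.4003]
tool_rot: [3.141, 0.001, 2.759]
force: [0.7, 0.8, -1.1]
grip_width: 0.0851
finger_force: 0.0
```

Run:
```python
from h import *
for n in("scene","top"):
    im,d=bot.grab_frame(n); np.savez("/tmp/"+n+"1.npz",im=im,d=d)
    if n=="top": save("top1.png",im)
    else: save("scene1c.png",cv2.resize(im[160:320,200:400],None,fx=4,fy=3.7))
    for th in("egg_cup_a","spice_jar_a","chopping_board"):
        for r in bot.trace(n,th):
            P=cloud(n,r["mask"],d)
            if len(P)<20: continue
            zt=np.percentile(P[:,2],95); T=P[(P[:,2]>zt-.02)]
            (c,rad)=cv2.minEnclosingCircle(T[:,:2].astype(np.float32))
            m=r["mask"]; col=im[m].mean(0)
            print(n,th,round(r["conf"],2),np.round(r["bbox"]),len(P),"ztop",round(float(zt),3),"circ",np.round(c,4),round(rad,4),"med",np.round(np.median(T,0),3),col.astype(int))
    P=cloud(n,d>0,d);c=im[d>0].astype(int)
    b=(P[:,2]>.017)&(P[:,2]<.027)&(P[:,1]>.03)&(P[:,1]<.4)&(P[:,0]>.3)&(P[:,0]<.75)&(c.sum(1)>350)&(c[:,0]-c[:,2]>25)&(c[:,1]>100)
    r=cv2.minAreaRect(P[b][:,:2].astype(np.float32)*1000);print(n,"board",b.sum(),r,np.round(cv2.boxPoints(r)).tolist())
```

```text
scene egg_cup_a 0.77 [265. 223. 285. 246.] 290 ztop 0.076 circ [0.4409 0.1533] 0.0273 med [0.435 0.152 0.069] [211 190 158]
scene egg_cup_a 0.7 [238. 205. 249. 228.] 202 ztop 0.075 circ [0.4765 0.3026] 0.0282 med [0.474 0.3   0.068] [207 187 157]
scene egg_cup_a 0.65 [328. 236. 348. 264.] 311 ztop 0.054 circ [ 0.5023 -0.0171] 0.0272 med [ 0.503 -0.017  0.047] [180  67  58]
scene egg_cup_a 0.56 [339. 273. 357. 302.] 454 ztop 0.055 circ [ 0.3329 -0.1536] 0.0263 med [ 0.336 -0.152  0.048] [183  63  57]
scene spice_jar_a 0.66 [300. 196. 311. 236.] 474 ztop 0.126 circ [0.5456 0.1263] 0.0217 med [0.538 0.12  0.12 ] [167 153 128]
scene spice_jar_a 0.55 [265. 183. 278. 217.] 427 ztop 0.125 circ [0.5828 0.2878] 0.0235 med [0.574 0.282 0.119] [170 154 130]
scene chopping_board 0.7 [239. 210. 330. 259.] 2384 ztop 0.022 circ [0.5102 0.2092] 0.1662 med [0.489 0.168 0.019] [222 209 169]
scene board 1853 ((501.4114990234375, 169.70591735839844), (408.5177001953125, 226.96661376953125), 64.87104034423828) [[312.0, 33.0], [517.0, -63.0], [691.0, 306.0], [485.0, 403.0]]
top egg_cup_a 0.81 [269. 273. 2
[... 561 characters left out ...]
  0.053] [148  41  38]
top spice_jar_a 0.82 [269. 226. 287. 255.] 411 ztop 0.13 circ [0.5494 0.128 ] 0.0213 med [0.545 0.13  0.126] [146 128  95]
top spice_jar_a 0.79 [202. 230. 223. 261.] 425 ztop 0.13 circ [0.584  0.2905] 0.0209 med [0.58  0.291 0.126] [143 125  94]
top chopping_board 0.87 [190. 232. 308. 310.] 6566 ztop 0.026 circ [0.5159 0.2183] 0.171 med [0.51  0.218 0.02 ] [226 213 170]
top chopping_board 0.69 [127. 231. 151. 261.] 478 ztop 0.108 circ [0.6432 0.4723] 0.0226 med [0.64  0.472 0.104] [99 87 64]
top board 4689 ((497.9673156738281, 173.28640747070312), (405.4225158691406, 233.17991638183594), 66.62183380126953) [[311.0, 33.0], [525.0, -59.0], [685.0, 313.0], [471.0, 406.0]]
```

View pics/top1.png

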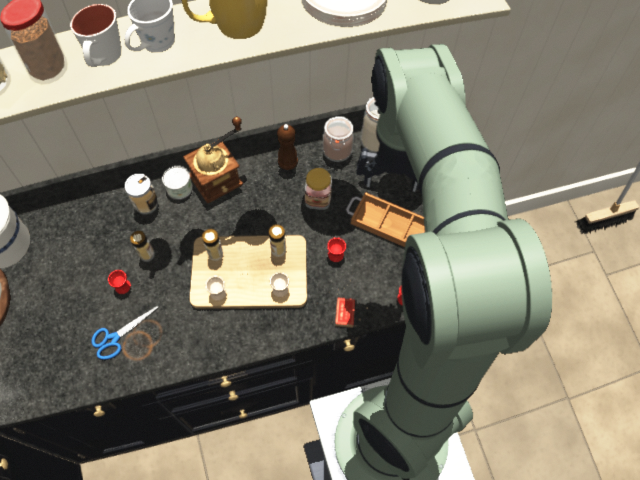

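View pics/scene1c.png

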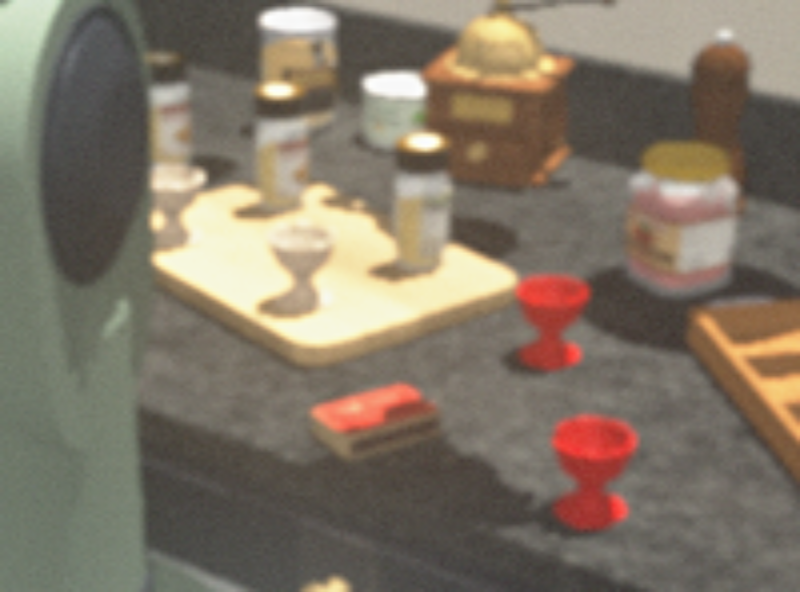

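Top and scene agree on where things are. The pale cups on the board at top (280,285) and (215,287), and the jars on it at (278,240) and (212,243), are the four to pack: they are pale or clear and stand on the board. The pale cup at (467,168), the jar at (143,245), the jam jar at (318,188) and all the red cups stay where they are. The crop confirms this. Next is the near cup, turning the fingers' closing line across the caddy.

Run:
```python
from h import *
s=bot.observe();print(np.round(s["qpos"],3),s["position"],s["clock"])
for y in(.829,-2.313): shift([.4405,.153,.20],y)
```

```text
[-0.456  0.077  0.587  1.802 -0.045  1.276  1.332] [ 0.43971367 -0.09541022  0.39973086] 2.6667
shift cm [ 9.16 23.08 19.98] turn [ 0.    -0.     1.932]
shift cm [ 9.16 23.08 19.98] turn [ 0.    0.   -1.21]
```

Emit:
move_arm(series=[[[9.16, 23.08, 20], [0, 0, -1.21], 100], [[9.16, 23.08, 20], [0, 0, -1.21], 100], [[9.16, 23.08, 20], [0, 0, -1.21], 100], [[9.16, 23.08, 20], [0, 0, -1.21], 100], [[9.16, 23.08, 20], [0, 0, -1.21], 100], [[9.16, 23.08, 20], [0, 0, -1.21], 100], [[9.16, 23.08, 20], [0, 0, -1.21], 100], [[9.16, 23.08, 20], [0, 0, -1.21], 100], [[9.16, 23.08, 20], [0, 0, -1.21], 100], [[9.16, 23.08, 20], [0, 0, -1.21], 100], [[9.16, 23.08, 20], [0, 0, -1.21], 100], [[9.16, 23.08, 20], [0, 0, -1.21], 100], [[9.16, 23.08, 20], [0, 0, -1.21], 100], [[9.16, 23.08, 20], [0, 0, -1.21], 100]])

```text
clock: 3.83
position: [0.4411, 0.1519, 0.2]
tool_rot: [-3.141, 0.001, -2.317]
force: [0.3, -0.3, 0.4]
grip_width: 0.0854
finger_force: 0.0
```

Run:
```python
from h import *
s=bot.observe();print(np.round(s["qpos"],3),s["position"],s["tool_rot"],s["clock"])
shift([.4405,.153,.044],-2.313)
```

```text
[-0.621  0.319  0.201  2.045 -0.089  0.784  2.029] [0.44107066 0.15194297 0.20001569] [-3.14146290e+00  5.53061043e-04 -2.31672815e+00] 3.8333
shift cm [-0.03  0.12 15.6 ] turn [-0.     0.001 -0.004]
```

The wrist joint would run out of range at the caddy with this half-turn, so I'll use the opposite one.

Emit:
move_arm(series=[[[0, 0, 0], [0, 0, 0.6], 100], [[0, 0, 0], [0, 0, 0.6], 100], [[0, 0, 0], [0, 0, 0.6], 100], [[0, 0, 0], [0, 0, 0.6], 100], [[0, 0, 0], [0, 0, 0.6], 100], [[0, 0, 0], [0, 0, 1.2], 100], [[0, 0, 0], [0, 0, 1.2], 100], [[0, 0, 0], [0, 0, 1.2], 100], [[0, 0, 0], [0, 0, 1.2], 100], [[0, 0, 0], [0, 0, 1.2], 100], [[0, 0, 0], [0, 0, 1.8], 100], [[0, 0, 0], [0, 0, 1.8], 100], [[0, 0, 0], [0, 0, 1.8], 100], [[0, 0, 0], [0, 0, 1.8], 100], [[0, 0, 0], [0, 0, 1.8], 100], [[0, 0, 0], [0, 0, 2.4], 100], [[0, 0, 0], [0, 0, 2.4], 100], [[0, 0, 0], [0, 0, 2.4], 100], [[0, 0, 0], [0, 0, 2.4], 100], [[0, 0, 0], [0, 0, 2.4], 100]])

```text
clock: 5.5
position: [0.4411, 0.152, 0.2]
tool_rot: [3.141, -0.0, 1.56]
force: [-0.0, -0.2, -0.0]
grip_width: 0.0856
finger_force: 0.0
```

Run:
```python
from h import *
s=bot.observe();print(np.round(s["qpos"],3),s["position"],s["tool_rot"],s["clock"])
shift([.4405,.153,.046],.829)
```

```text
[-1.075  0.423  0.81   2.065 -0.419  0.821 -0.027] [0.44108957 0.15198692 0.19995958] [ 3.14112223e+00 -4.30410089e-04  1.56042065e+00] 5.5
shift cm [ 0.09 -0.07 15.4 ] turn [ 0.    -0.001  0.731]
```

Emit:
move_arm(series=[[[0.1, -0.1, 2], [0, 0, 0.73], 100], [[0.1, -0.1, 4], [0, 0, 0.73], 100], [[0.1, -0.1, 6], [0, 0, 0.73], 100], [[0.1, -0.1, 8], [0, 0, 0.73], 100], [[0.1, -0.1, 10], [0, 0, 0.73], 100], [[0.1, -0.1, 12], [0, 0, 0.73], 100], [[0.1, -0.1, 14], [0, 0, 0.73], 100], [[0.1, -0.1, 15.4], [0, 0, 0.73], 100], [[0.1, -0.1, 15.4], [0, 0, 0.73], 100], [[0.1, -0.1, 15.4], [0, 0, 0.73], 60], [[0.1, -0.1, 15.4], [0, 0, 0.73], 45], [[0.1, -0.1, 15.4], [0, 0, 0.73], 40], [[0.1, -0.1, 15.4], [0, 0, 0.73], 40], [[0.1, -0.1, 15.4], [0, 0, 0.73], 40], [[0.1, -0.1, 15.4], [0, 0, 0.73], 40], [[0.1, -0.1, 15.4], [0, 0, 0.73], 40]], squeeze=25)

```text
clock: 6.83
position: [0.4407, 0.1532, 0.0467]
tool_rot: [3.141, -0.002, 0.839]
force: [-0.7, -0.7, 11.0]
grip_width: 0.0465
finger_force: 24.0
```

Run:
```python
from h import *
s=bot.observe();print(np.round(s["qpos"],3),s["position"],s["tool_rot"],s["clock"],s["grip_width"],s["finger_force"],s["force"])
c=np.array([.521,-.221]);x=-np.array([np.cos(np.radians(47.5)),np.sin(np.radians(47.5))])
for o in(-.104,-.032,.038,.106): print(c+o*x)
shift([.5913,-.1443,.20],.829)
```

```text
[-0.948  0.727  0.675  2.165 -0.905  0.557 -0.318] [0.44066732 0.15321732 0.0467459 ] [ 3.14122249e+00 -1.88132621e-03  8.38669724e-01] 6.8333 0.0464884613787531 24.019106568885036 [-0.67458741 -0.66521488 10.98445063]
[ 0.59126138 -0.14432316]
[ 0.54261889 -0.19740713]
[ 0.49532757 -0.24901654]
[ 0.44938744 -0.2991514 ]
shift cm [-12.03  31.1  -15.34] turn [ 0.    -0.002  0.01 ]
```

Emit:
move_arm(series=[[[0, 0, -2], [0, 0, 0], 40], [[0, 0, -5], [0, 0, 0], 40], [[0, 0, -8], [0, 0, 0], 40], [[0, 0, -11], [0, 0, 0], 40], [[0, 0, -14], [0, 0, 0], 40], [[-1, 3, -15.3], [0, 0, 0], 40], [[-2, 6, -15.3], [0, 0, 0], 40], [[-3.5, 9, -15.3], [0, 0, 0], 40], [[-4.7, 12, -15.3], [0, 0, 0], 40], [[-6, 15, -15.3], [0, 0, 0], 40], [[-7, 18, -15.3], [0, 0, 0], 40], [[-8.2, 21, -15.3], [0, 0, 0], 40], [[-9.4, 24, -15.3], [0, 0, 0], 40], [[-10.5, 27, -15.3], [0, 0, 0], 40], [[-11.5, 29.5, -15.3], [0, 0, 0], 40], [[-12, 31.1, -15.3], [0, 0, 0], 40], [[-12, 31.1, -15.3], [0, 0, 0.01], 40], [[-12, 31.1, -15.3], [0, 0, 0.01], 40], [[-12, 31.1, -15.3], [0, 0, 0.01], 40]])

```text
clock: 8.42
position: [0.591, -0.1436, 0.199]
tool_rot: [-3.141, -0.0, 0.829]
force: [-0.0, 0.4, 0.2]
grip_width: 0.0459
finger_force: 25.9
```

Run:
```python
from h import *
s=bot.observe();print(np.round(s["qpos"],3),s["position"],s["tool_rot"],s["clock"],s["grip_width"],s["finger_force"],s["force"])
shift([.5913,-.1443,.033],.829)
im,d=bot.grab_frame("top")
A=cv2.resize(im[150:310,300:480],None,fx=3,fy=3)
im,d=bot.grab_frame("scene")
B=cv2.resize(im[170:330,330:480],None,fx=3,fy=3)
save("p2.png",np.hstack([A,B])[:,:800])
```

```text
[-0.403  0.699  0.87   1.709 -0.613  1.028 -0.06 ] [ 0.59095602 -0.14362006  0.19899336] [-3.14135903e+00 -2.98113745e-04  8.29055031e-01] 8.4167 0.04586576859723121 25.87879540731592 [-0.00472434  0.44113758  0.17549115]
shift cm [-0.03  0.08 16.6 ] turn [-0. -0.  0.]
```

View pics/p2.png

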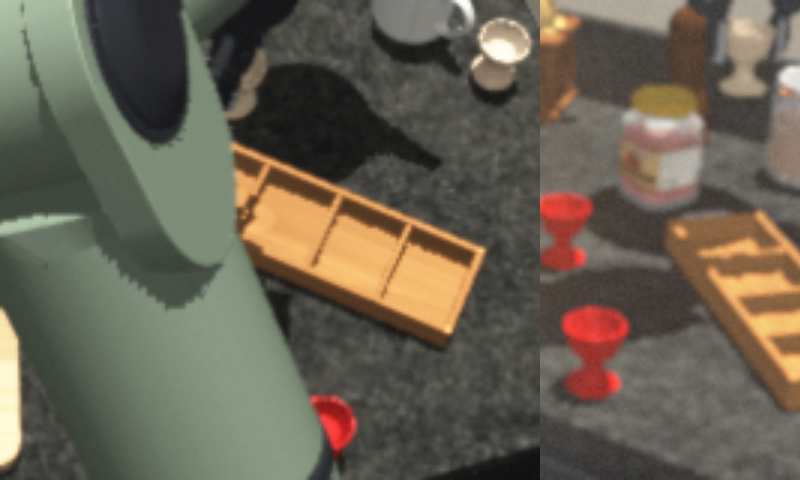

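The right half shows the cup hanging upright in the fingers at (748,55). Now I'll lower it.

Emit:
move_arm(series=[[[0, 0.1, 3], [0, 0, 0], 40], [[0, 0.1, 6], [0, 0, 0], 40], [[0, 0.1, 9], [0, 0, 0], 40], [[0, 0.1, 12], [0, 0, 0], 40], [[0, 0.1, 14], [0, 0, 0], 40], [[0, 0.1, 15], [0, 0, 0], 40], [[0, 0.1, 15.8], [0, 0, 0], 40], [[0, 0.1, 16.2], [0, 0, 0], 40], [[0, 0.1, 16.4], [0, 0, 0], 40], [[0, 0.1, 16.4], [0, 0, 0], 40], [[0, 0.1, 16.4], [0, 0, 0], 40]])

```text
clock: 9.43
position: [0.5924, -0.145, 0.0356]
tool_rot: [3.141, -0.001, 0.829]
force: [0.3, 0.7, -0.4]
grip_width: 0.046
finger_force: 25.9
```

Next come 1 mm steps down until it touches.

Emit:
move_arm(series=[[[0, 0, 0.1], [0, 0, 0], 40], [[0, 0, 0.2], [0, 0, 0], 40], [[0, 0, 0.3], [0, 0, 0], 40], [[0, 0, 0.3], [0, 0, 0], 40]])

```text
clock: 9.77
position: [0.5919, -0.1449, 0.0317]
tool_rot: [-3.142, -0.0, 0.829]
force: [-0.3, 0.6, -0.8]
grip_width: 0.046
finger_force: 25.9
```

Emit:
move_arm(series=[[[0, 0, 0.1], [0, 0, 0], 40], [[0, 0, 0.15], [0, 0, 0], 40], [[0, 0, 0.2], [0, 0, 0], 40], [[0, 0, 0.2], [0, 0, 0], 40]])

```text
clock: 10.1
position: [0.5925, -0.1453, 0.0308]
tool_rot: [3.14, -0.001, 0.828]
force: [-2.0, 1.3, 17.9]
grip_width: 0.046
finger_force: 27.2
```

Emit:
move_arm(series=[[[0, 0, -0.1], [0, 0, 0], 40], [[0, 0, -0.1], [0, 0, 0], 58], [[0, 0, -0.1], [0, 0, 0], 62], [[0, 0, -0.1], [0, 0, 0], 70], [[0, 0, -0.1], [0, 0, 0], 75], [[0, 0, -0.1], [0, 0, 0], 80], [[0, 0, -0.1], [0, 0, 0], 80], [[0, 0, -1], [0, 0, 0], 80], [[0, 0, -3], [0, 0, 0], 80], [[0, 0, -6], [0, 0, 0], 80], [[0, 0, -9], [0, 0, 0], 80], [[0, 0, -12], [0, 0, 0], 100], [[0, 0, -15], [0, 0, 0], 100], [[0, 0, -17], [0, 0, 0], 100], [[0, 0, -17], [0, 0, 0], 100]])

```text
clock: 11.35
position: [0.5932, -0.1458, 0.2044]
tool_rot: [3.137, -0.003, 0.828]
force: [-1.0, 0.4, -0.1]
grip_width: 0.0852
finger_force: 0.0
```

Run:
```python
from h import *
im,d=bot.grab_frame("scene");save("p3.png",cv2.resize(im[190:310,340:480],None,fx=4,fy=4))
for r in bot.trace("scene","egg_cup_a"):
    P=cloud("scene",r["mask"],d);T=P[P[:,2]>np.percentile(P[:,2],95)-.02];c,rad=cv2.minEnclosingCircle(T[:,:2].astype(np.float32));print(round(r["conf"],2),np.round(r["bbox"]),np.round(c,4),round(rad,4),np.percentile(P[:,2],95))
shift([.4767,.3085,.20],.829)
```

```text
0.74 [340. 273. 357. 302.] [ 0.333  -0.1529] 0.0258 0.054403329964170716
0.71 [329. 236. 348. 261.] [ 0.5045 -0.0169] 0.0273 0.054850866581065
0.49 [384. 236. 403. 257.] [ 0.592  -0.1448] 0.0268 0.06028626659751947
0.45 [239. 206. 251. 227.] [0.4726 0.3094] 0.0281 0.07619298650594679
shift cm [ 25.62 -39.14   0.05] turn [ 0.001 -0.001 -0.   ]
```

View pics/p3.png

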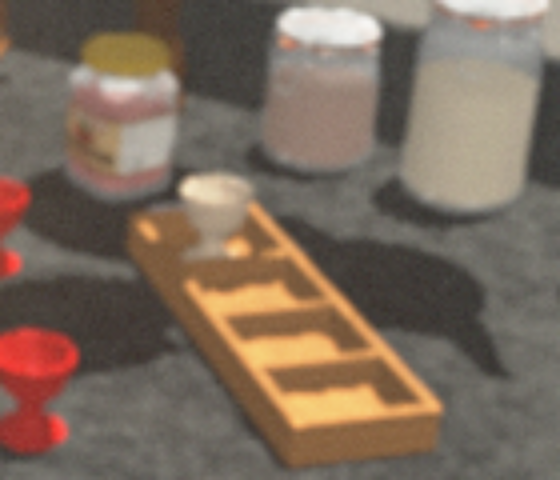

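The first cup stands upright in the loop-end compartment (crop 215,210), and its measured top centre is (0.592,-0.145), on target. Now the second cup.

Emit:
move_arm(series=[[[25.6, -39.1, 0], [0, 0, 0], 100], [[25.6, -39.1, 0], [0, 0, 0], 100], [[25.6, -39.1, 0], [0, 0, 0], 100], [[25.6, -39.1, 0], [0, 0, 0], 100], [[25.6, -39.1, 0], [0, 0, 0], 100], [[25.6, -39.1, 0], [0, 0, 0], 100], [[25.6, -39.1, 0], [0, 0, 0], 100], [[25.6, -39.1, 0], [0, 0, 0], 100], [[25.6, -39.1, 0], [0, 0, 0], 100], [[25.6, -39.1, 0], [0, 0, 0], 100], [[25.6, -39.1, 0], [0, 0, 0], 100], [[25.6, -39.1, 0], [0, 0, 0], 100], [[25.6, -39.1, 0], [0, 0, 0], 100], [[25.6, -39.1, 0], [0, 0, 0], 100], [[25.6, -39.1, 0], [0, 0, 0], 100], [[25.6, -39.1, 0], [0, 0, 0], 100]])

```text
clock: 12.78
position: [0.4771, 0.3066, 0.1996]
tool_rot: [3.141, 0.0, 0.827]
force: [-0.2, 0.4, -0.1]
grip_width: 0.0852
finger_force: 0.0
```

Run:
```python
from h import *
s=bot.observe();print(np.round(s["qpos"],3),s["position"],s["tool_rot"],s["clock"])
shift([.4765,.3087,.046],.829)
```

```text
[-1.303  0.676  0.969  1.82  -0.657  1.006 -0.806] [0.47708439 0.30660546 0.19964253] [3.14148086e+00 3.80189406e-04 8.26724325e-01] 12.7833
shift cm [ 0.12 -0.19 15.36] turn [ 0.     0.    -0.002]
```

Emit:
move_arm(series=[[[0.1, -0.2, 3], [0, 0, 0], 100], [[0.1, -0.2, 6], [0, 0, 0], 100], [[0.1, -0.2, 9], [0, 0, 0], 100], [[0.1, -0.2, 12], [0, 0, 0], 100], [[0.1, -0.2, 14], [0, 0, 0], 100], [[0.1, -0.2, 15], [0, 0, 0], 100], [[0.1, -0.2, 15.3], [0, 0, 0], 100], [[0.1, -0.2, 15.3], [0, 0, 0], 100], [[0.1, -0.2, 15.3], [0, 0, 0], 60], [[0.1, -0.2, 15.3], [0, 0, 0], 45], [[0.1, -0.2, 15.3], [0, 0, 0], 40], [[0.1, -0.2, 15.3], [0, 0, 0], 40], [[0.1, -0.2, 15.3], [0, 0, 0], 40], [[0.1, -0.2, 15.3], [0, 0, 0], 40], [[0.1, -0.2, 15.3], [0, 0, 0], 40], [[0.1, -0.2, 15.3], [0, 0, 0], 40]], squeeze=25)

```text
clock: 14.12
position: [0.4764, 0.3104, 0.0478]
tool_rot: [3.142, -0.002, 0.829]
force: [-0.8, -1.1, 10.1]
grip_width: 0.0459
finger_force: 24.0
```

Run:
```python
from h import *
s=bot.observe();print(s["position"],s["tool_rot"],s["clock"])
shift([.5426,-.1974,.20],.829)
```

```text
[0.47638104 0.31044206 0.04775579] [ 3.14158454e+00 -1.56439390e-03  8.28842741e-01] 14.1167
shift cm [-32.94  39.2  -15.28] turn [ 0.    -0.002 -0.   ]
```

Emit:
move_arm(series=[[[0, 0, -3], [0, 0, 0], 40], [[0, 0, -6.5], [0, 0, 0], 40], [[0, 0, -10], [0, 0, 0], 40], [[0, 0, -13.5], [0, 0, 0], 40], [[-1, 1.2, -15.3], [0, 0, 0], 40], [[-3, 3.6, -15.3], [0, 0, 0], 40], [[-5.5, 6.5, -15.3], [0, 0, 0], 40], [[-8, 9.5, -15.3], [0, 0, 0], 40], [[-10.5, 12.5, -15.3], [0, 0, 0], 40], [[-13, 15.5, -15.3], [0, 0, 0], 40], [[-15.5, 18.5, -15.3], [0, 0, 0], 40], [[-18, 21.4, -15.3], [0, 0, 0], 40], [[-20.5, 24.4, -15.3], [0, 0, 0], 40], [[-23, 27.4, -15.3], [0, 0, 0], 40], [[-25.5, 30.4, -15.3], [0, 0, 0], 40], [[-28, 33.3, -15.3], [0, 0, 0], 40], [[-30, 35.7, -15.3], [0, 0, 0], 40], [[-32, 38.1, -15.3], [0, 0, 0], 40], [[-32.9, 39.2, -15.3], [0, 0, 0], 40], [[-32.9, 39.2, -15.3], [0, 0, 0], 40]])

```text
clock: 15.78
position: [0.542, -0.2013, 0.2004]
tool_rot: [3.14, 0.001, 0.824]
force: [-0.3, -0.5, -1.4]
grip_width: 0.0459
finger_force: 25.9
```

Run:
```python
from h import *
s=bot.observe();print(s["position"],s["tool_rot"],s["clock"],s["grip_width"])
shift([.5426,-.1974,.034],.829)
```

```text
[ 0.54204255 -0.20133815  0.20040146] [3.13978571e+00 7.14268024e-04 8.24341109e-01] 15.7833 0.04588410556254284
shift cm [ 0.34 -0.26 16.64] turn [ 0.002  0.001 -0.005]
```

Emit:
move_arm(series=[[[0, 0, 3], [0, 0, 0], 40], [[0, 0, 6], [0, 0, 0], 40], [[0, 0, 9], [0, 0, 0], 40], [[0, 0, 11], [0, 0, 0], 40], [[0, 0, 12], [0, 0, 0], 40], [[0, 0, 12], [0, 0, 0], 40], [[0, 0, 12], [0, 0, 0], 40], [[0, 0, 12], [0, 0, 0], 40]])

```text
clock: 16.45
position: [0.5432, -0.1975, 0.0811]
tool_rot: [3.14, -0.001, 0.829]
force: [-0.1, -0.3, 1.0]
grip_width: 0.0459
finger_force: 25.9
```

Run:
```python
from h import *
s=bot.observe();print(s["position"],s["tool_rot"],s["clock"],s["grip_width"])
shift([.5426,-.1974,.033],.829)
```

```text
[ 0.54320963 -0.19750458  0.08114979] [ 3.14000521e+00 -7.85470234e-04  8.28891664e-01] 16.45 0.045924334301328175
shift cm [-0.04 -0.06  4.81] turn [ 0.002 -0.001 -0.   ]
```

Emit:
move_arm(series=[[[0, 0, 2], [0, 0, 0], 40], [[0, 0, 3.5], [0, 0, 0], 40], [[0, 0, 4.3], [0, 0, 0], 40], [[0, 0, 4.6], [0, 0, 0], 40], [[0, 0, 4.7], [0, 0, 0], 40], [[0, 0, 4.8], [0, 0, 0], 40], [[0, 0, 4.8], [0, 0, 0], 40], [[0, 0, 4.8], [0, 0, 0], 40]])

```text
clock: 17.12
position: [0.5428, -0.1974, 0.0324]
tool_rot: [3.141, -0.0, 0.829]
force: [-0.5, -0.7, -0.6]
grip_width: 0.046
finger_force: 25.9
```

Emit:
move_arm(series=[[[0, 0, 0.05], [0, 0, 0], 40], [[0, 0, 0.1], [0, 0, 0], 40], [[0, 0, 0.1], [0, 0, 0], 40]])

```text
clock: 17.37
position: [0.543, -0.1977, 0.032]
tool_rot: [3.14, -0.001, 0.829]
force: [-3.2, 2.2, 19.1]
grip_width: 0.0462
finger_force: 26.8
```

Emit:
move_arm(series=[[[0, 0, -0.1], [0, 0, 0], 40], [[0, 0, -0.1], [0, 0, 0], 58], [[0, 0, -0.1], [0, 0, 0], 62], [[0, 0, -0.1], [0, 0, 0], 70], [[0, 0, -0.1], [0, 0, 0], 75], [[0, 0, -0.1], [0, 0, 0], 80], [[0, 0, -0.1], [0, 0, 0], 80], [[0, 0, -1], [0, 0, 0], 80], [[0, 0, -3], [0, 0, 0], 80], [[0, 0, -6], [0, 0, 0], 80], [[0, 0, -9], [0, 0, 0], 80], [[0, 0, -12], [0, 0, 0], 100], [[0, 0, -15], [0, 0, 0], 100], [[0, 0, -18], [0, 0, 0], 100], [[0, 0, -21], [0, 0, 0], 100], [[0, 0, -22], [0, 0, 0], 100], [[0, 0, -22], [0, 0, 0], 100]])

```text
clock: 18.78
position: [0.5432, -0.1979, 0.2536]
tool_rot: [3.138, -0.002, 0.829]
force: [-0.0, 0.2, 0.4]
grip_width: 0.0854
finger_force: 0.0
```

Run:
```python
from h import *
im,d=bot.grab_frame("scene");save("p4.png",cv2.resize(im[190:310,340:480],None,fx=4,fy=4))
for n in("scene","top"):
  if n=="top": im,d=bot.grab_frame("top")
  for th in("egg_cup_a","spice_jar_a"):
   for r in bot.trace(n,th):
    P=cloud(n,r["mask"],d);T=P[P[:,2]>np.percentile(P[:,2],95)-.02];c,rad=cv2.minEnclosingCircle(T[:,:2].astype(np.float32));print(n,th,round(r["conf"],2),np.round(r["bbox"]),np.round(c,4),round(rad,4),np.percentile(P[:,2],95))
shift([.547,.127,.25],.829)
```

```text
scene egg_cup_a 0.89 [330. 237. 348. 260.] [ 0.5032 -0.0157] 0.0282 0.0544696312274852
scene egg_cup_a 0.79 [400. 246. 414. 267.] [ 0.5405 -0.1988] 0.0265 0.0598929485215766
scene egg_cup_a 0.75 [343. 271. 357. 303.] [ 0.3344 -0.155 ] 0.0266 0.054811438776632325
scene egg_cup_a 0.57 [386. 237. 402. 258.] [ 0.5683 -0.1582] 0.0547 0.06028174005420035
scene spice_jar_a 0.97 [264. 182. 280. 216.] [0.5801 0.2898] 0.0242 0.12530527153178722
scene spice_jar_a 0.77 [300. 196. 313. 234.] [0.5492 0.1302] 0.0241 0.12569140986802255
top egg_cup_a 0.56 [104. 270. 132. 294.] [0.5703 0.5512] 0.0253 0.05586036600527972
top spice_jar_a 0.68 [204. 231. 223. 260.] [0.5833 0.2931] 0.022 0.12984566189815916
shift cm [ 2.422e+01 -2.156e+01 -1.000e-02] turn [-0.001  0.001 -0.   ]
```

View pics/p4.png

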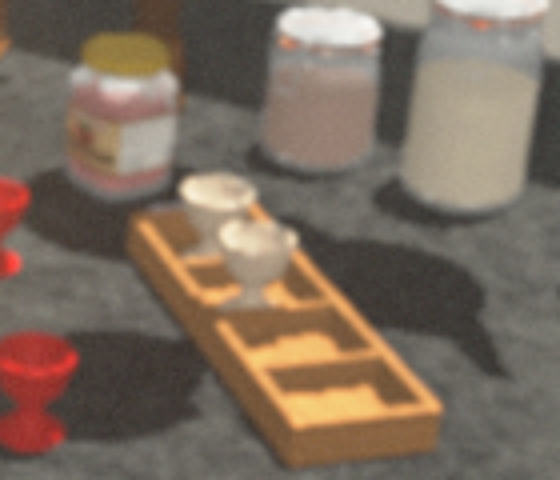

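Both cups stand upright in the loop-end compartments (crop 215,205 and 255,260). Now the near jar at (0.548,0.128).

Emit:
move_arm(series=[[[24.2, -21.5, 0], [0, 0, 0], 100], [[24.2, -21.5, 0], [0, 0, 0], 100], [[24.2, -21.5, 0], [0, 0, 0], 100], [[24.2, -21.5, 0], [0, 0, 0], 100], [[24.2, -21.5, 0], [0, 0, 0], 100], [[24.2, -21.5, 0], [0, 0, 0], 100], [[24.2, -21.5, 0], [0, 0, 0], 100], [[24.2, -21.5, 0], [0, 0, 0], 100], [[24.2, -21.5, 0], [0, 0, 0], 100], [[24.2, -21.5, 0], [0, 0, 0], 100], [[24.2, -21.5, 2], [0, 0, 0], 100], [[24.2, -21.5, 5], [0, 0, 0], 100], [[24.2, -21.5, 7], [0, 0, 0], 100], [[24.2, -21.5, 7], [0, 0, 0], 100], [[24.2, -21.5, 7], [0, 0, 0], 100]])

```text
clock: 20.33
position: [0.5474, 0.1249, 0.1807]
tool_rot: [-3.141, 0.002, 0.827]
force: [0.6, 0.3, 0.4]
grip_width: 0.0857
finger_force: 0.0
```

Run:
```python
from h import *
s=bot.observe();print(np.round(s["qpos"],2),s["position"],s["tool_rot"],s["clock"])
shift([.548,.128,.077],.829)
```

```text
[-0.93  0.67  0.91  1.85 -0.65  0.95 -0.47] [0.54743109 0.12488363 0.18065462] [-3.14149285e+00  1.68160025e-03  8.26751701e-01] 20.3333
shift cm [ 0.29 -0.17 10.37] turn [-0.     0.002 -0.002]
```

Emit:
move_arm(series=[[[0.2, -0.2, 2], [0, 0, 0], 100], [[0.2, -0.2, 4], [0, 0, 0], 100], [[0.2, -0.2, 6], [0, 0, 0], 100], [[0.2, -0.2, 8], [0, 0, 0], 100], [[0.2, -0.2, 9.5], [0, 0, 0], 100], [[0.2, -0.2, 10.4], [0, 0, 0], 100], [[0.2, -0.2, 10.4], [0, 0, 0], 100], [[0.2, -0.2, 10.4], [0, 0, 0], 60], [[0.2, -0.2, 10.4], [0, 0, 0], 45], [[0.2, -0.2, 10.4], [0, 0, 0], 35], [[0.2, -0.2, 10.4], [0, 0, 0], 35], [[0.2, -0.2, 10.4], [0, 0, 0], 35], [[0.2, -0.2, 10.4], [0, 0, 0], 35], [[0.2, -0.2, 10.4], [0, 0, 0], 35], [[0.2, -0.2, 10.4], [0, 0, 0], 35]], squeeze=35)

```text
clock: 21.58
position: [0.5482, 0.1291, 0.0776]
tool_rot: [3.141, -0.001, 0.829]
force: [0.8, -1.3, 7.9]
grip_width: 0.0404
finger_force: 33.8
```

Run:
```python
from h import *
s=bot.observe();print(s["position"],s["tool_rot"],s["clock"])
shift([.4953,-.249,.25],.829)
```

```text
[0.54821907 0.12909696 0.07762905] [ 3.14057257e+00 -1.41160918e-03  8.28617176e-01] 21.5833
shift cm [-31.42  21.67 -17.26] turn [ 0.001 -0.001 -0.   ]
```

Emit:
move_arm(series=[[[0, 0, -3], [0, 0, 0], 35], [[0, 0, -6], [0, 0, 0], 35], [[0, 0, -9], [0, 0, 0], 35], [[0, 0, -12], [0, 0, 0], 35], [[0, 0, -15], [0, 0, 0], 35], [[-2, 1.4, -17.3], [0, 0, 0], 35], [[-4.5, 3.1, -17.3], [0, 0, 0], 35], [[-7, 4.8, -17.3], [0, 0, 0], 35], [[-9.5, 6.6, -17.3], [0, 0, 0], 35], [[-12, 8.3, -17.3], [0, 0, 0], 35], [[-14.5, 10, -17.3], [0, 0, 0], 35], [[-17, 11.7, -17.3], [0, 0, 0], 35], [[-19.5, 13.5, -17.3], [0, 0, 0], 35], [[-22, 15.2, -17.3], [0, 0, 0], 35], [[-24.5, 16.9, -17.3], [0, 0, 0], 35], [[-27, 18.6, -17.3], [0, 0, 0], 35], [[-29, 20, -17.3], [0, 0, 0], 35], [[-31, 21.4, -17.3], [0, 0, 0], 35], [[-31.4, 21.7, -17.3], [0, 0, 0], 35], [[-31.4, 21.7, -17.3], [0, 0, 0], 35]])

```text
clock: 23.25
position: [0.4945, -0.2507, 0.2501]
tool_rot: [3.141, 0.0, 0.826]
force: [0.6, 0.8, -1.8]
grip_width: 0.0402
finger_force: 35.5
```

Emit:
move_arm(series=[[[0, 0, 3], [0, 0, 0], 35], [[0, 0, 6], [0, 0, 0], 35], [[0, 0, 9], [0, 0, 0], 35], [[0, 0, 12], [0, 0, 0], 35], [[0, 0, 13.5], [0, 0, 0], 35], [[0, 0, 14], [0, 0, 0], 35], [[0, 0, 14], [0, 0, 0], 35], [[0, 0, 14], [0, 0, 0], 35]])

```text
clock: 23.92
position: [0.4958, -0.2486, 0.1106]
tool_rot: [3.141, -0.0, 0.829]
force: [-0.9, -0.3, -0.9]
grip_width: 0.0401
finger_force: 35.5
```

Run:
```python
from h import *
s=bot.observe();print(np.round(s["qpos"],2),s["position"],s["tool_rot"],s["clock"])
shift([.4953,-.249,.0636],.829)
```

```text
[-0.15  0.72  0.76  1.92 -0.7   0.79  0.26] [ 0.49575241 -0.2486195   0.11060668] [ 3.14093366e+00 -2.90027562e-04  8.29358480e-01] 23.9167
shift cm [-0.06 -0.01  4.7 ] turn [ 0.001 -0.     0.   ]
```

Emit:
move_arm(series=[[[0, 0, 2], [0, 0, 0], 35], [[0, 0, 3.5], [0, 0, 0], 35], [[0, 0, 4.3], [0, 0, 0], 35], [[0, 0, 4.6], [0, 0, 0], 35], [[0, 0, 4.7], [0, 0, 0], 35], [[0, 0, 4.7], [0, 0, 0], 35], [[0, 0, 4.8], [0, 0, 0], 35], [[0, 0, 4.8], [0, 0, 0], 35], [[0, 0, 4.8], [0, 0, 0], 35]])

```text
clock: 24.67
position: [0.4954, -0.249, 0.0621]
tool_rot: [3.141, -0.0, 0.829]
force: [0.3, 0.6, -1.1]
grip_width: 0.0405
finger_force: 35.5
```

Emit:
move_arm(series=[[[0, 0, 0.05], [0, 0, 0], 35], [[0, 0, 0.1], [0, 0, 0], 35], [[0, 0, 0.1], [0, 0, 0], 35]])

```text
clock: 24.92
position: [0.496, -0.2496, 0.0614]
tool_rot: [3.14, -0.0, 0.829]
force: [1.8, -2.1, 7.3]
grip_width: 0.0403
finger_force: 34.3
```

Emit:
move_arm(series=[[[0, 0, 0], [0, 0, 0], 48], [[0, 0, 0], [0, 0, 0], 52], [[0, 0, 0], [0, 0, 0], 60], [[0, 0, 0], [0, 0, 0], 70], [[0, 0, 0], [0, 0, 0], 80], [[0, 0, 0], [0, 0, 0], 80], [[0, 0, -1], [0, 0, 0], 80], [[0, 0, -3], [0, 0, 0], 80], [[0, 0, -6], [0, 0, 0], 80], [[0, 0, -9], [0, 0, 0], 80], [[0, 0, -12], [0, 0, 0], 100], [[0, 0, -15], [0, 0, 0], 100], [[0, 0, -18], [0, 0, 0], 100], [[0, 0, -19], [0, 0, 0], 100], [[0, 0, -19], [0, 0, 0], 100]])

```text
clock: 26.17
position: [0.4958, -0.2495, 0.2535]
tool_rot: [3.138, -0.002, 0.829]
force: [0.4, -0.9, -0.2]
grip_width: 0.0854
finger_force: 0.0
```

Run:
```python
from h import *
im,d=bot.grab_frame("scene");save("p5.png",cv2.resize(im[190:310,340:480],None,fx=4,fy=4))
for n in("scene","top"):
  if n=="top": im,d=bot.grab_frame("top")
  for th in("egg_cup_a","spice_jar_a"):
   for r in bot.trace(n,th):
    P=cloud(n,r["mask"],d);T=P[P[:,2]>np.percentile(P[:,2],95)-.02];c,rad=cv2.minEnclosingCircle(T[:,:2].astype(np.float32));print(n,th,round(r["conf"],2),np.round(r["bbox"]),np.round(c,4),round(rad,4),np.percentile(P[:,2],95))
shift([.5835,.291,.25],.829)
```

```text
scene egg_cup_a 0.68 [395. 248. 408. 269.] [ 0.5385 -0.1974] 0.0263 0.060698353375698545
scene egg_cup_a 0.67 [385. 237. 402. 255.] [ 0.5921 -0.1457] 0.0275 0.060534455985919416
scene egg_cup_a 0.64 [330. 234. 346. 262.] [ 0.5054 -0.0179] 0.0269 0.05481648756177817
scene egg_cup_a 0.57 [343. 273. 357. 303.] [ 0.3327 -0.1536] 0.0262 0.05473098538553254
scene spice_jar_a 0.87 [405. 242. 428. 280.] [ 0.4961 -0.2484] 0.023 0.11026656499850956
scene spice_jar_a 0.85 [263. 182. 278. 217.] [0.5835 0.2879] 0.0235 0.12560940877321888
top egg_cup_a 0.56 [106. 271. 133. 292.] [0.5711 0.5527] 0.0266 0.057445606134000085
top egg_cup_a 0.49 [324. 251. 341. 262.] [ 0.4943 -0.0022] 0.0102 0.05560021914891965
top spice_jar_a 0.77 [419. 210. 435. 238.] [ 0.4963 -0.2489] 0.0209 0.11498396822948623
top spice_jar_a 0.72 [205. 231. 223. 261.] [0.5838 0.2915] 0.0199 0.12905922451024082
shift cm [ 4.577e+01 -2.995e+01 -1.000e-02] turn [-0.001  0.001 -0.001]
```

View pics/p5.png

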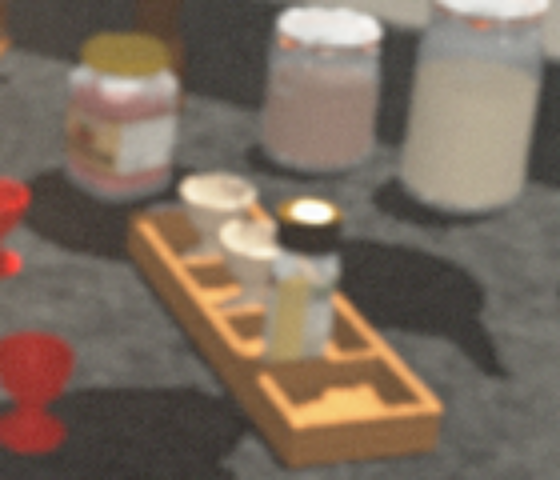

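The first jar stands upright in its compartment (crop 305,290). Last is the far jar at (0.5836,0.2905).

Emit:
move_arm(series=[[[45.8, -30, 0], [0, 0, 0], 100], [[45.8, -30, 0], [0, 0, 0], 100], [[45.8, -30, 0], [0, 0, 0], 100], [[45.8, -30, 0], [0, 0, 0], 100], [[45.8, -30, 0], [0, 0, 0], 100], [[45.8, -30, 0], [0, 0, 0], 100], [[45.8, -30, 0], [0, 0, 0], 100], [[45.8, -30, 0], [0, 0, 0], 100], [[45.8, -30, 0], [0, 0, 0], 100], [[45.8, -30, 0], [0, 0, 0], 100], [[45.8, -30, 0], [0, 0, 0], 100], [[45.8, -30, 0], [0, 0, 0], 100], [[45.8, -30, 0], [0, 0, 0], 100], [[45.8, -30, 0], [0, 0, 0], 100], [[45.8, -30, 0], [0, 0, 0], 100], [[45.8, -30, 3], [0, 0, 0], 100], [[45.8, -30, 6], [0, 0, 0], 100], [[45.8, -30, 7], [0, 0, 0], 100], [[45.8, -30, 7], [0, 0, 0], 100], [[45.8, -30, 7], [0, 0, 0], 100]])

```text
clock: 28.13
position: [0.584, 0.2906, 0.1814]
tool_rot: [3.141, 0.0, 0.828]
force: [0.1, -0.6, -0.6]
grip_width: 0.0854
finger_force: 0.0
```

Run:
```python
from h import *
s=bot.observe();print(np.round(s["qpos"],2),s["position"],s["tool_rot"],s["clock"])
shift([.5836,.2905,.077],.829)
```

```text
[-1.07  0.81  0.89  1.6  -0.69  1.08 -0.73] [0.58396254 0.29056567 0.18136477] [3.14113703e+00 4.15247955e-04 8.27685404e-01] 28.1333
shift cm [-0.03 -0.03 10.44] turn [ 0.     0.    -0.001]
```

Emit:
move_arm(series=[[[0, 0, 2], [0, 0, 0], 100], [[0, 0, 4], [0, 0, 0], 100], [[0, 0, 6], [0, 0, 0], 100], [[0, 0, 8], [0, 0, 0], 100], [[0, 0, 9.5], [0, 0, 0], 100], [[0, 0, 10.4], [0, 0, 0], 100], [[0, 0, 10.4], [0, 0, 0], 100], [[0, 0, 10.4], [0, 0, 0], 60], [[0, 0, 10.4], [0, 0, 0], 45], [[0, 0, 10.4], [0, 0, 0], 35], [[0, 0, 10.4], [0, 0, 0], 35], [[0, 0, 10.4], [0, 0, 0], 35], [[0, 0, 10.4], [0, 0, 0], 35], [[0, 0, 10.4], [0, 0, 0], 35], [[0, 0, 10.4], [0, 0, 0], 35]], squeeze=35)

```text
clock: 29.38
position: [0.5841, 0.2915, 0.0777]
tool_rot: [3.141, -0.001, 0.829]
force: [0.4, -0.9, 6.2]
grip_width: 0.0401
finger_force: 34.5
```

Run:
```python
from h import *
s=bot.observe();print(s["position"],s["tool_rot"],s["clock"])
shift([.4494,-.2992,.26],.829)
```

```text
[0.58414502 0.29149632 0.07769889] [ 3.14111539e+00 -1.32568411e-03  8.28729232e-01] 29.3833
shift cm [-52.62  30.   -18.29] turn [ 0.    -0.001 -0.   ]
```

Emit:
move_arm(series=[[[0, 0, -3], [0, 0, 0], 35], [[0, 0, -6], [0, 0, 0], 35], [[0, 0, -9], [0, 0, 0], 35], [[0, 0, -12], [0, 0, 0], 35], [[0, 0, -15], [0, 0, 0], 35], [[-1.7, 1, -18], [0, 0, 0], 35], [[-4.4, 2.5, -18.3], [0, 0, 0], 35], [[-7, 4, -18.3], [0, 0, 0], 35], [[-10.5, 6, -18.3], [0, 0, 0], 35], [[-14, 8, -18.3], [0, 0, 0], 35], [[-17.5, 10, -18.3], [0, 0, 0], 35], [[-21, 12, -18.3], [0, 0, 0], 35], [[-24.5, 14, -18.3], [0, 0, 0], 35], [[-28, 16, -18.3], [0, 0, 0], 35], [[-31.5, 18, -18.3], [0, 0, 0], 35], [[-35, 20, -18.3], [0, 0, 0], 35], [[-38.5, 22, -18.3], [0, 0, 0], 35], [[-41, 23.4, -18.3], [0, 0, 0], 35], [[-43, 24.5, -18.3], [0, 0, 0], 35], [[-44, 25, -18.3], [0, 0, 0], 35]])

```text
clock: 31.05
position: [0.4693, -0.2051, 0.2604]
tool_rot: [3.141, -0.0, 0.825]
force: [-0.6, -1.0, -0.8]
grip_width: 0.0403
finger_force: 35.7
```

Run:
```python
from h import *
s=bot.observe();print(s["position"],s["tool_rot"],s["clock"])
shift([.4494,-.2992,.26],.829)
```

```text
[ 0.46927003 -0.20507714  0.26040185] [ 3.14050903e+00 -3.04322563e-04  8.25122629e-01] 31.05
shift cm [-8.26  4.93  0.04] turn [ 0.001 -0.    -0.004]
```

Emit:
move_arm(series=[[[-2, 1.1, 0], [0, 0, 0], 35], [[-4, 2.3, 0], [0, 0, 0], 35], [[-6, 3.5, 0], [0, 0, 0], 35], [[-8, 4.6, 0], [0, 0, 0], 35], [[-8.6, 5, 0], [0, 0, 0], 35], [[-8.6, 5, 0], [0, 0, 0], 35], [[-8.6, 5, 0], [0, 0, 0], 35], [[-8.6, 5, 3], [0, 0, 0], 35], [[-8.6, 5, 6], [0, 0, 0], 35], [[-8.6, 5, 9], [0, 0, 0], 35], [[-8.6, 5, 12], [0, 0, 0], 35], [[-8.6, 5, 14], [0, 0, 0], 35], [[-8.6, 5, 15], [0, 0, 0], 35], [[-8.6, 5, 15], [0, 0, 0], 35], [[-8.6, 5, 15], [0, 0, 0], 35]])

```text
clock: 32.3
position: [0.4497, -0.2988, 0.1104]
tool_rot: [3.141, 0.0, 0.829]
force: [0.1, -0.9, -0.7]
grip_width: 0.0402
finger_force: 35.8
```

Run:
```python
from h import *
s=bot.observe();print(s["position"],s["tool_rot"],s["clock"])
shift([.4494,-.2992,.0636],.829)
```

```text
[ 0.44969213 -0.29879628  0.11039607] [3.14133497e+00 1.09815715e-05 8.29364232e-01] 32.3
shift cm [-0.05  0.    4.68] turn [0. 0. 0.]
```

Emit:
move_arm(series=[[[0, 0, 2], [0, 0, 0], 35], [[0, 0, 3.5], [0, 0, 0], 35], [[0, 0, 4.3], [0, 0, 0], 35], [[0, 0, 4.6], [0, 0, 0], 35], [[0, 0, 4.7], [0, 0, 0], 35], [[0, 0, 4.7], [0, 0, 0], 35], [[0, 0, 4.8], [0, 0, 0], 35], [[0, 0, 4.8], [0, 0, 0], 35], [[0, 0, 4.8], [0, 0, 0], 35]])

```text
clock: 33.05
position: [0.4495, -0.2992, 0.0622]
tool_rot: [3.141, -0.0, 0.829]
force: [-0.9, 0.1, -1.4]
grip_width: 0.04
finger_force: 35.8
```

Emit:
move_arm(series=[[[0, 0, 0.05], [0, 0, 0], 35], [[0, 0, 0.1], [0, 0, 0], 35], [[0, 0, 0.1], [0, 0, 0], 35]])

```text
clock: 33.3
position: [0.4498, -0.2995, 0.0618]
tool_rot: [3.14, -0.001, 0.829]
force: [-1.8, 2.3, 18.1]
grip_width: 0.0395
finger_force: 36.2
```

Emit:
move_arm(series=[[[0, 0, -0.05], [0, 0, 0], 35], [[0, 0, -0.05], [0, 0, 0], 48], [[0, 0, -0.05], [0, 0, 0], 52], [[0, 0, -0.05], [0, 0, 0], 60], [[0, 0, -0.05], [0, 0, 0], 70], [[0, 0, -0.05], [0, 0, 0], 80], [[0, 0, -0.05], [0, 0, 0], 80], [[0, 0, -1], [0, 0, 0], 80], [[0, 0, -3], [0, 0, 0], 80], [[0, 0, -6], [0, 0, 0], 80], [[0, 0, -9], [0, 0, 0], 80], [[0, 0, -12], [0, 0, 0], 100], [[0, 0, -15], [0, 0, 0], 100], [[0, 0, -18], [0, 0, 0], 100], [[0, 0, -21], [0, 0, 0], 100], [[0, 0, -22], [0, 0, 0], 100], [[0, 0, -22], [0, 0, 0], 100], [[0, 0, -22], [0, 0, 0], 100]])

```text
clock: 34.8
position: [0.4492, -0.2988, 0.2809]
tool_rot: [3.141, -0.001, 0.829]
force: [-0.5, 1.1, -0.8]
grip_width: 0.0855
finger_force: 0.0
```

Run:
```python
from h import *
ca=np.array([.521,-.221]);a=np.radians(47.5);x=-np.array([np.cos(a),np.sin(a)]);y=np.array([-x[1],x[0]])
im,d=bot.grab_frame("scene");save("p6.png",cv2.resize(im[170:320,230:530],None,fx=2.6,fy=3))
for th in("egg_cup_a","spice_jar_a"):
   for r in bot.trace("scene",th):
    P=cloud("scene",r["mask"],d);T=P[P[:,2]>np.percentile(P[:,2],95)-.02];c,rad=cv2.minEnclosingCircle(T[:,:2].astype(np.float32));print(th,round(r["conf"],2),np.round(c,4),round(rad,4),round(float(np.percentile(P[:,2],95)),4),"caddy",np.round([(c-ca)@x,(c-ca)@y],3))
```

```text
egg_cup_a 0.8 [ 0.5047 -0.0166] 0.0274 0.0545 caddy [-0.14 -0.15]
egg_cup_a 0.73 [ 0.5786 -0.155 ] 0.044 0.0606 caddy [-0.088 -0.002]
egg_cup_a 0.73 [ 0.3319 -0.152 ] 0.0268 0.0539 caddy [ 0.077 -0.186]
egg_cup_a 0.63 [0.5111 0.216 ] 0.1722 0.0215 caddy [-0.315 -0.303]
egg_cup_a 0.49 [ 0.5418 -0.1989] 0.0262 0.0599 caddy [-0.03  0.  ]
spice_jar_a 0.89 [ 0.4757 -0.2587] 0.0433 0.1106 caddy [ 0.058 -0.008]
spice_jar_a 0.63 [ 0.4466 -0.3013] 0.0213 0.1105 caddy [ 0.109 -0.001]
spice_jar_a 0.32 [ 0.6805 -0.02  ] 0.034 0.1086 caddy [-0.256 -0.018]
```

View pics/p6.png

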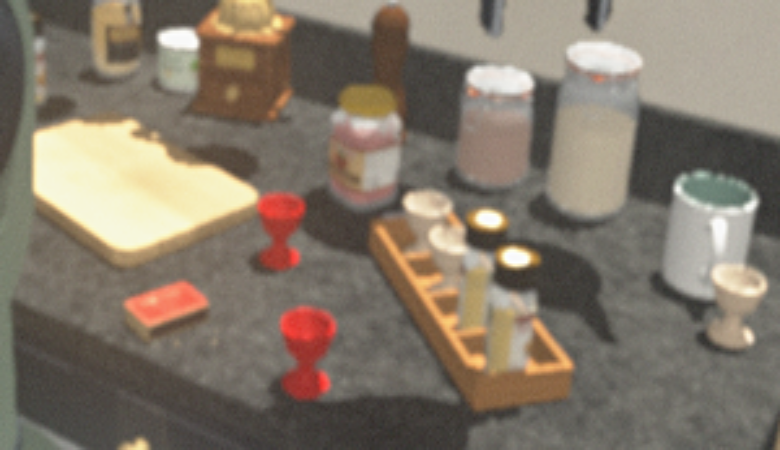

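All four stand upright in their compartments: cups at (425,210) and (447,245), jars at (488,250) and (515,290). The jam jar, spare cup and spare jar have not moved, and the arm is clear.

```bash
python3 -c "
from workcell import bot
print(bot.job_done())"
```

```text
the job is handed in; nothing more can be done
None
```

The caddy is packed and the job handed in at about 35 s: both egg cups are in the loop-end compartments and both spice jars in the other two, all upright and released, and the things on the worktop were left where they were.

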